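# Draw the sample tray out of its hooded cabinet with the pull hook

## Task

The sample tray sits too deep in its hooded cabinet for a hand, so use the pull hook: slide it out of its sleeve by the bare bar, lay it down and let go, then take it again by its wooden grip. Reach in through the hole in the tray's front, catch the panel from behind with the hook's toe and pull the tray out gently until it comes up against its stop, without wrenching it, touching the cabinet and tray with nothing but the hook. Then unhook and lay the hook down flat, clear of the cabinet, with the tray left out and the scissors and caps where they are.

Things in the scene. Friction and masses are not known exactly. Their poses are not given: they have to be found in the camera images.
- hook: loose pull hook, 0.16 kg. Origin: middle of the underside of its wooden grip; z up, x along the bar towards the toe. Grip x -40..40 mm, 26 wide, 26 high. Steel bar 10 x 10 mm square, axis at y 0, z 13, from x 40 to 160. Toe: the last 10 mm (x 150..160) reaches sideways to y +22; the bar's other side is at y -5. Centre of mass about x +40. It lies flat on the grip alone
- hook_toe (a point): the toe of the hook, at (155, 17, 13) mm in the hook's frame; same axes
- sleeve: fixed folded-steel sleeve on the board. Origin on the board, where the hook's origin starts; x points out of its mouth, along the hook. Covers x -47..80 mm, 33 high, closed behind and on top, 34 wide inside, flanges to y +-37. It hides the hook's grip; the bar is in the open from x 80 to 160. The hook is free after sliding 120 mm along +x
- cabinet: fixed grey sample cabinet on the table, 240 mm deep (x 0..240), 136 mm wide, 98 mm high; origin under the middle of its open front, which faces -x; x points inwards. Inside width 126 mm, inside height from z 6 to z 93 mm. It carries the tray
- tray_hole (a point): centre of the hole in the tray's front panel, on its outer face, 45 mm above the table, 55 mm behind the cabinet's front when home; axes as the cabinet (x inwards). Hole 46 wide (y), 30 high, corners cut by 4; panel 6 thick, 116 wide. Behind it 35 mm are free, then fixed sample tins 16 mm below the hole's centre; tray side walls lie below the hole
- tray (a joint): how far the tray is out, m: 0 home, 0.12 at its hard stop; it slides along the cabinet's -x with a friction of about 3 N and some damping. The stop is felt as a sharp rise of the pull above that friction; no more than 60 N may be put on it. It stays where it is left
- scissors: orange-handled scissors lying on the table, 84 x 196 x 9 mm, to be left alone; origin under their middle
- cap_a: lilac plastic cup-cap, 38 mm wide and 46 mm high, to be left alone; origin under its middle
- cap_b: pale blue plastic cup-cap, 38 mm wide and 46 mm high, to be left alone; origin under its middle
- board: fixed plywood board on the rollers, 260 (x) x 460 (y) x 6 mm; origin under its centre, top at z = 6 mm; it does not move; good for laying the hook down

How it is judged:
On the way, in this order (a step that is already met when the one before it is completed fails the run):
1. the hook is out of its sleeve, laid flat and let go ((x of hook in the frame of sleeve above 0.115 m or horizontal distance between hook and sleeve above 0.13 m) and angle between hook's own z axis and vertical below 0.12 rad and height (world z) of hook below 0.015 m and contact force between hook and the fingers below 0.1 N and linear speed of hook below 0.02 m/s), for 0.2 s.
2. the hook's toe is behind the tray's front panel and beside its hole (x of hook_toe in the frame of tray_hole between 0.007 and 0.05 m and (y of hook_toe in the frame of tray_hole above 0.021 m or y of hook_toe in the frame of tray_hole below -0.021 m) and value of joint tray below 0.06 m), for 0.1 s.
3. the tray is out to its stop, the toe still behind its panel (value of joint tray above 0.115 m and x of hook_toe in the frame of tray_hole between 0.006 and 0.05 m), for 0.1 s.
At the end, for the whole second after the job is handed in: The tray is out to its stop (at least 112 of 120 mm); the hook lies flat (within 0.12 rad, underside under 15 mm) and still on the board or table, released, touching neither cabinet nor tray and with its toe neither in the cabinet nor in the tray (value of joint tray above 0.112 m and angle between hook's own z axis and vertical below 0.12 rad and height (world z) of hook below 0.015 m and linear speed of hook below 0.02 m/s and contact force between hook and cabinet below 0.1 N and contact force between hook and the fingers below 0.1 N and not (x of hook_toe in the frame of cabinet above -0.065 m and y of hook_toe in the frame of cabinet between -0.068 and 0.068 m)).
It fails at once if the cabinet or its tray is touched by the fingers or the arm (contact force between any of the fingers, the arm and cabinet above 1 N).
It fails at once if the cabinet or its tray is wrenched with more than 60 N through the hook (contact force between hook and cabinet above 60 N).
It fails at once if the scissors or a cap is moved by more than 30 mm (distance of any of scissors, cap_a, cap_b from where it was at the start of the episode above 0.03 m).
It also fails if it takes over 72 s, if anything falls off the work surface, if the arm or the gripper's body presses on something with over 40 N, if the wrist force passes 120 N, or if a joint passes its speed limit or range.

## Robot

A 7-joint arm with a two-finger parallel gripper is mounted at the origin on a cart in front of the work surface, level with it; the furniture and walls round the work are solid. World frame = base frame: x ahead of the robot, y to its left, z up, the work surface at z = 0. Lengths are in m, angles in rad, forces in N, time in s.
With the tool pointing down it reaches from about 0.4 to 0.85 m from the base axis. Payload 4.5 kg.
Tool frame: the origin (TCP) lies midway between the tips of the shut fingers; the grasp point (between the pads) lies 19 mm behind it; x points along the fingers, y is the direction in which the jaws open and shut, and the axes are right-handed (so a half turn about x gives the same grasp; the last joint's range is limited). The gripper opens to 88 mm and grips with 3 to 60 N. Pads are 18 mm wide; open, the fingers measure 123 mm over their backs; the gripper's body (75 mm by 187 mm) begins 45 mm behind the grasp point.
Start: joints at [1.217, 0.689, -0.195, 1.565, 0.157, 0.902, -0.215], TCP at [0.236, -0.579, 0.239] pointing down, gripper open.
Joint ranges: [-3.01, 3.01], [-0.46, 2.08], [-1.47, 1.51], [0.13, 2.56], [-1, 4.14], [0.04, 2.09], [-2.66, 2.66]. Speed limits (rad/s): [2.57, 2.57, 3.14, 3.14, 3.14, 3.14, 3.14].

## Interface

Orientations are given as a unit quaternion [x, y, z, w].
In Python, from plant import r gives the robot as it stands.
- The arm moves only by the tool arm_command, never from a script. Its argument "plan" is a list of rows, each a list of 5 numbers: the finger opening in m, from 0 to 0.0881, then the shift along the tool's x, y, z in m, then the turn about the tool's x in rad. In form: [[grip, dx, dy, dz, roll], ...]. A call has 1 to 12 rows; each row shifts and turns the commanded pose from where the row before left it, along the tool's axes as they then stand; what a row does not reach is not made up. A row lasts 1/8 s, in which the tool goes at most 62.5 mm and 10.7 degrees, less where a joint would pass 70% of its speed; a pose out of reach is approached as far as the arm can. A call is refused whole if a number of a shift passes 0.0625 or a number of a turn 0.188, either way. A call with a gripper value outside its range is refused whole. The fingers move at their own pace and stop on an object; "force" is the grip in N (left out, the last holds). Time passes only in rows, so rows that do not move let the fingers close. It gives the time, the measured TCP pose, the force and the opening at its end, in the units of the state.
- r.get_state(): the state, without advancing time (a new reading comes with each control period).
- r.snapshot(name): name is "side" or "top"; returns (picture, depth): 400x640x3 uint8, red, green, blue; 400x640 float32, m along the optical axis (not along the pixel's ray), 0 where there is no reading.
- r.calibration(name): a dict with "fx", "fy", "cx", "cy" (pixels), "k1" (the pictures are not rectified: a ray, as slopes to the right and down, at radius r is drawn at 1 + k1 r^2 times it, then the intrinsics apply), "eye" and "orientation" of the camera in the world. Camera axes: x right, y down, z forward; pixel columns grow to the right and rows downward; lengths in m; the calibration is good to about 2 mm. A picture is of the moment at which its call begins. calibration takes no time and is no camera call.
- r.finish_job(): hands the job in, once; it reports no verdict.
The state is a dict: "clock": time; "q": joint angles; "qd": joint speeds; "joint_torque": joint torques, N m; "tool_pos": TCP position; "eef_rot": TCP orientation; "contact_force": force on the tool from outside, world axes, zero at the start; "moment": the same for the moment, N m; "opening": opening from 0.0 (shut) to 1.0 (fully open).
Only numpy, scipy, OpenCV 4.12 (cv2) and the standard library are available. Lean on these libraries where they do the work, as an engineer would, in place of code of your own. Each camera call takes 0.05 s, during which the arm holds its last target.

## Working session

There is one attempt and no reset: what is moved stays moved. The work goes in short steps, Python scripts to look and compute and a tool call to move; the robot and the scene stay as the last step left them, time stands still between calls to the robot, and variables do not carry over. Pictures are saved under pics/ and viewed, and the job is handed in when it is done.

Besides the shell and the picture viewer there is one more tool, called after "Request:" as name([rows], argument=value, ...), one row to a line, values as JSON. arm_command: Moves the arm, as the interface text tells. Its arguments: {"type":"object","properties":{"plan":{"type":"array","items":{"type":"array","items":{"type":"number"}}},"force":{"type":"number"}},"required":["plan"]}

```bash
mkdir -p pics; ls; python3 - <<'E'
from plant import r
import cv2,numpy as np
s=r.get_state()
for k,v in s.items(): print(k,np.round(v,4))
for n in("side","top"):
    p,d=r.snapshot(n); cv2.imwrite(f"pics/{n}0.png",p[:,:,::-1]); np.save(f"pics/{n}0.npy",d); np.save(f"pics/{n}0rgb.npy",p)
    print(n,r.calibration(n))
E
```

```text
pics
clock 0.0
q [ 1.2168  0.69   -0.1945  1.5663  0.1573  0.9025 -0.2151]
qd [ 0.0014 -0.      0.0014  0.0014  0.0016  0.0006  0.0028]
joint_torque [-1.50000e-03 -5.27580e+01 -1.26680e+00 -1.53433e+01 -5.25000e-02
  6.60000e-03  1.00000e-04]
tool_pos [ 0.2361 -0.578   0.2379]
eef_rot [-0.6937 -0.1369  0.694  -0.1357]
contact_force [ 0.1335 -0.3403  0.0397]
moment [-0.0061  0.0472  0.041 ]
opening 1.0014
side {'fx': 510.47424805155475, 'fy': 510.47424805155475, 'cx': 318.3300925755602, 'cy': 195.37317057271963, 'k1': 0.00211435837428146, 'eye': array([ 0.66746142, -1.51496866,  0.90855132]), 'orientation': array([ 0.85822339,  0.02968198, -0.01663152, -0.51214742])}
top {'fx': 419.99913308697955, 'fy': 419.99913308697955, 'cx': 321.8590289933147, 'cy': 199.6540608513262, 'k1': -0.11015780555101214, 'eye': array([3.2588325e-01, 4.4887961e-04, 1.3640817e+00]), 'orientation': array([-0.69816875,  0.71033357, -0.05875617,  0.06733746])}
```

View pics/side0.png

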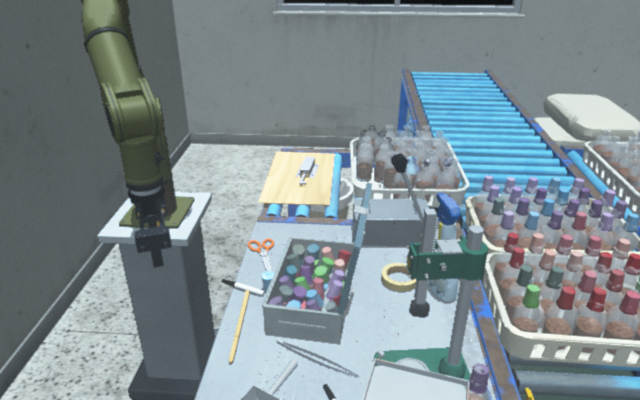

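View pics/top0.png

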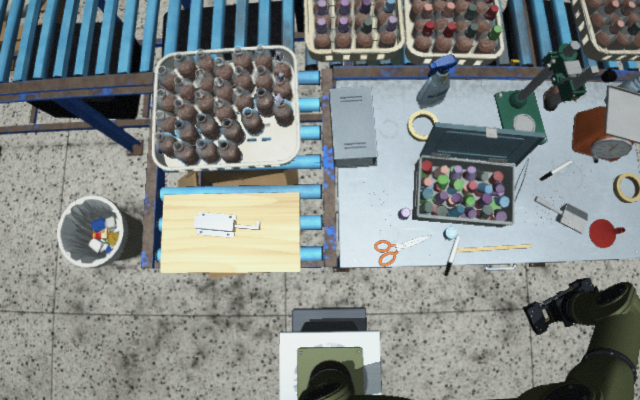

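The side view shows the board with the sleeve at about (305,170) and the cabinet at about (388,222). In the top view, the sleeve is near (215,224) with its bar pointing right to (258,226). The cabinet is at (353,127) with its front facing down the picture, the scissors are at (400,248), and the caps are at (405,213) and (451,233).

```bash
cat > h.py <<'E'
import numpy as np,cv2
from scipy.spatial.transform import Rotation as R
def cal(r,n):
    c=r.calibration(n); return c,R.from_quat(c['orientation']).as_matrix()
def ray(c,M,u,v):
    x=(u-c['cx'])/c['fx'];y=(v-c['cy'])/c['fy'];a,b=x,y
    for _ in range(20):
        k=1+c['k1']*(a*a+b*b);a,b=x/k,y/k
    return M@np.array([a,b,1.])
def onz(r,n,u,v,z):
    c,M=cal(r,n);d=ray(c,M,u,v);e=np.array(c['eye']);return e+d*(z-e[2])/d[2]
def bydepth(r,n,u,v,dep):
    c,M=cal(r,n);return np.array(c['eye'])+ray(c,M,u,v)*dep
def proj(r,n,p):
    c,M=cal(r,n);q=M.T@(np.array(p)-c['eye']);a,b=q[0]/q[2],q[1]/q[2];k=1+c['k1']*(a*a+b*b)
    return np.array([c['cx']+c['fx']*a*k,c['cy']+c['fy']*b*k])
def crop(p,x0,y0,x1,y1,s,name):
    cv2.imwrite(f"pics/{name}.png",cv2.resize(p[y0:y1,x0:x1,::-1],None,fx=s,fy=s,interpolation=cv2.INTER_CUBIC))
E
python3 - <<'E'
from h import *
p=np.load('pics/top0rgb.npy'); crop(p,150,180,310,280,5,'t_board'); crop(p,325,75,485,195,5,'t_cab')
s=np.load('pics/side0rgb.npy'); crop(s,255,140,355,220,8,'s_board'); crop(s,330,170,450,260,6,'s_cab')
E
```

```text
(no output)
```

View pics/t_board.png

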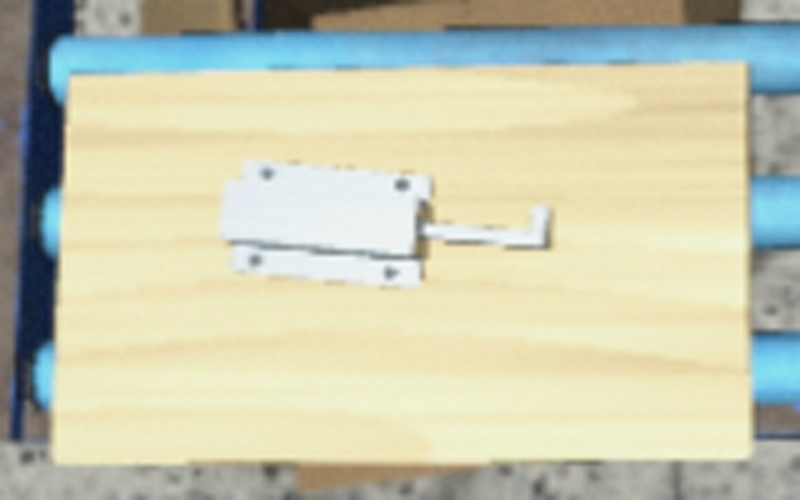

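View pics/t_cab.png

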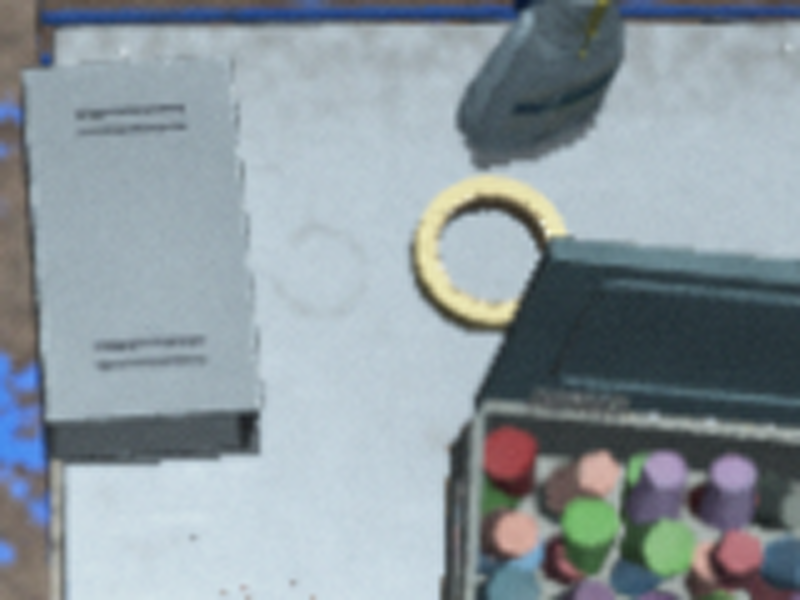

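View pics/s_board.png

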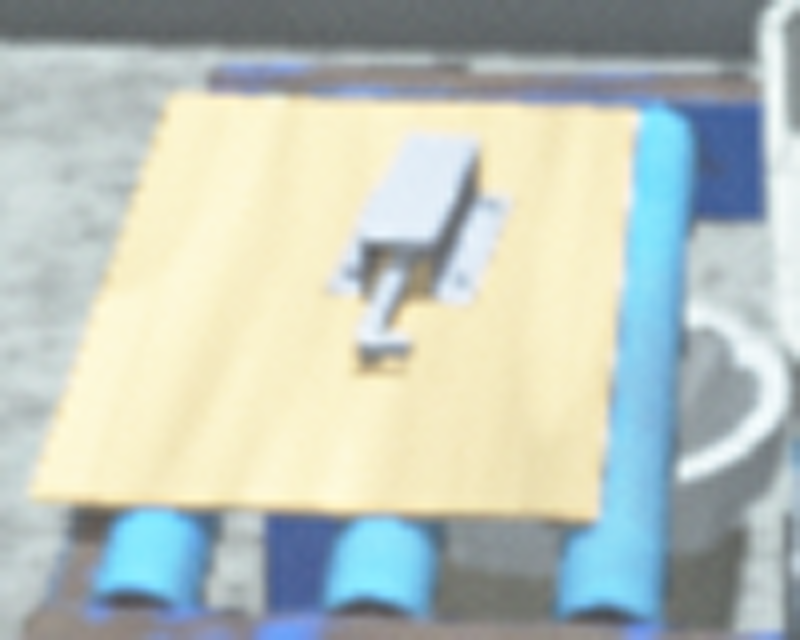

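View pics/s_cab.png

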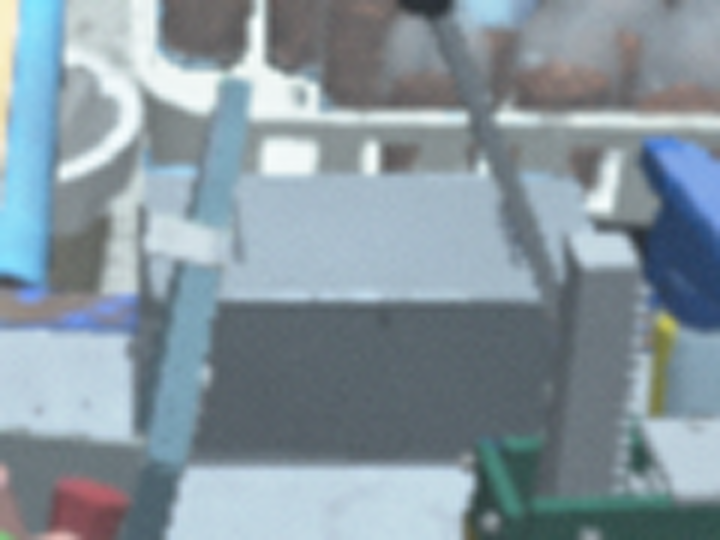

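```bash
python3 - <<'E'
from h import *
from plant import r
def T(x0,y0,s,pts,z):
    P=np.array([onz(r,'top',(a+.5)/s-.5+x0,(b+.5)/s-.5+y0,z) for a,b in pts]);print(np.round(P*1000,1).tolist());
    print(' sides',[round(float(np.linalg.norm(P[i]-P[(i+1)%len(P)]))*1000,1) for i in range(len(P))], 'ang',[round(float(np.degrees(np.arctan2(*(P[(i+1)%len(P)]-P[i])[[1,0]]))),1) for i in range(len(P))]);return P
print('board');T(150,180,5,[(70,73),(750,63),(752,457),(52,463)],.006)
print('sleeve');T(150,180,5,[(228,180),(420,197),(412,256),(222,240)],.039)
print('bar axis');T(150,180,5,[(430,231),(535,240)],.024)
print('toe end');T(150,180,5,[(550,207),(549,247)],.024)
print('flange');T(150,180,5,[(245,160),(431,178),(420,287),(232,270)],.008)
print('cab');T(325,75,5,[(25,70),(232,60),(257,411),(47,421)],.098)
print('cabfoot');T(325,75,5,[(258,452),(50,462)],.0)
for n,u,v,z in(('caps a',405,211,.046),('capb',451,231,.046)):print(n,onz(r,'top',u,v,z))
d=np.load('pics/top0.npy')
for u,v in((215,222),(240,227),(180,250),(355,120),(405,211),(451,231),(355,163)):print(u,v,bydepth(r,'top',u,v,d[v,u]))
E
```

```text
board
[[599.7, 547.4, 6.0], [597.5, 88.1, 6.0], [340.4, 88.7, 6.0], [340.0, 547.9, 6.0]]
 sides [459.3, 257.1, 459.2, 259.6] ang [-90.3, 179.9, 90.0, -0.1]
sleeve
[[520.4, 424.7, 39.0], [507.4, 298.6, 39.0], [469.5, 303.0, 39.0], [481.5, 427.3, 39.0]]
 sides [126.8, 38.2, 124.9, 39.0] ang [-95.9, 173.3, 84.5, -3.8]
bar axis
[[487.2, 295.0, 24.0], [480.3, 226.5, 24.0]]
 sides [68.8, 68.8] ang [-95.7, 84.3]
toe end
[[501.6, 216.9, 24.0], [475.7, 217.3, 24.0]]
 sides [25.9, 25.9] ang [179.0, -1.0]
flange
[[538.2, 423.6, 8.0], [524.1, 298.5, 8.0], [452.5, 304.4, 8.0], [465.2, 429.9, 8.0]]
 sides [125.9, 71.9, 126.1, 73.2] ang [-96.4, 175.2, 84.2, -5.0]
cab
[[919.9, -16.9, 98.0], [924.6, -151.5, 98.0], [687.4, -157.3, 98.0], [683.4, -25.9, 98.0]]
 sides [134.7, 237.2, 131.4, 236.8] ang [-88.0, -178.6, 91.8, 2.2]
cabfoot
[[686.9, -169.0, 0.0], [682.5, -29.4, 0.0]]
 sides [139.7, 139.7] ang [91.8, -88.2]
caps a [ 0.52237779 -0.24912423  0.046     ]
capb [ 0.45542263 -0.39299172  0.046     ]
215 222 [0.49867918 0.35901336 0.03865796]
240 227 [0.48283131 0.28006151 0.02617406]
180 250 [0.41188485 0.48171845 0.00881349]
355 120 [ 0.81046547 -0.095662    0.09740088]
405 211 [ 0.52308348 -0.25002055  0.0412662 ]
451 231 [ 0.45545837 -0.39310027  0.04563636]
355 163 [ 0.69337842 -0.0976415   0.00637409]
```

```bash
cat >> h.py <<'E'
def plan(r,target,yaw=None,p=None):
    """target world xyz TCP; yaw = world angle of jaw axis (tool y), mod pi. returns tool-frame shift & roll (shift in present axes)"""
    s=r.get_state();M=R.from_quat(s['eef_rot']).as_matrix();p=np.array(s['tool_pos'])
    print('t',round(float(s['clock']),2),'pos',np.round(p,4),'x',np.round(M[:,0],3),'yang',round(float(np.degrees(np.arctan2(M[1,1],M[0,1]))),2),'q7',round(float(s['q'][6]),2),'op',round(float(s['opening']),3),'F',np.round(s['contact_force'],1))
    d=M.T@(np.array(target)-p);print('shift tool',np.round(d,4))
    if yaw is not None:
        now=np.arctan2(M[1,1],M[0,1]);a=(np.radians(yaw)-now+np.pi/2)%np.pi-np.pi/2
        print('roll',round(float(-a),4), 'per .18:',round(float(-a/.18),2))
        Rz=R.from_euler('z',a).as_matrix();print('shift after roll',np.round((Rz@M).T@(np.array(target)-p),4))
E
python3 - <<'E'
from h import *
from plant import r
d=np.array([np.cos(np.radians(-95.8)),np.sin(np.radians(-95.8))]);o=np.array([.4965,.3804])
g=o+.115*d;print(g)
plan(r,[g[0],g[1],.12],-5.8)
print(r.get_state()['q'])
E
```

```text
[0.48487853 0.26598872]
t 0.1 pos [ 0.2361 -0.5781  0.238 ] x [-0.001  0.001 -1.   ] yang -67.78 q7 -0.22 op 1.003 F [ 0.2 -0.6  1. ]
shift tool [ 0.1191 -0.6871 -0.5496]
roll -1.0817 per .18: -6.01
shift after roll [ 0.1176  0.1624 -0.8649]
[ 1.21682368  0.68988483 -0.19455072  1.56624166  0.15729547  0.90251578
 -0.21508987]
```

```bash
python3 - <<'E'
from h import *
from plant import r
d=np.load('pics/top0.npy');c,M=cal(r,'top')
P=[]
for v in range(60,300,2):
  for u in range(300,560,2):
    if d[v,u]>0:P.append(bydepth(r,'top',u,v,d[v,u]))
P=np.array(P)
for x in np.arange(.35,.9,.05):
  print(round(x,2),[int(1000*P[m][:,2].max()) if (m:=(abs(P[:,0]-x)<.025)&(abs(P[:,1]-y)<.025)).any() else None for y in np.arange(-.5,.08,.05)])
E
```

```text
Traceback (most recent call last):
  File "h.py", line 13, in bydepth
    c,M=cal(r,n);return np.array(c['eye'])+ray(c,M,u,v)*dep
        ~~~^^^^^
  File "h.py", line 4, in cal
    c=r.calibration(n); return c,R.from_quat(c['orientation']).as_matrix()
ValueError: time passes only in moves, steps and waits
```

```bash
python3 - <<'E'
from h import *
from plant import r
d=np.load('pics/top0.npy');c,M=cal(r,'top')
P=np.array([c['eye']+ray(c,M,u,v)*d[v,u] for v in range(60,300,2) for u in range(300,560,2) if d[v,u]>0])
for x in np.arange(.35,.9,.05):
  print(round(x,2),[int(1000*P[m][:,2].max()) if (m:=(abs(P[:,0]-x)<.025)&(abs(P[:,1]-y)<.025)).any() else None for y in np.arange(-.5,.08,.05)])
E
```

```text
0.35 [4, 5, 20, 6, 4, 8, 16, 11, 5, 5, 5, -9]
0.4 [15, 17, 21, 6, 6, 11, 14, 11, 5, 6, 4, 5]
0.45 [101, 79, 52, 30, 11, 9, 14, 10, 10, 6, 3, None]
0.5 [100, 100, 102, 100, 102, 51, 5, 10, 5, 6, 4, 4]
0.55 [91, 87, 94, 95, 100, 48, 10, 9, 5, 7, 5, -787]
0.6 [92, 92, 96, 95, 102, 6, 8, 9, 7, 6, 1, 3]
0.65 [138, 100, 98, 92, 100, 8, 7, 6, 6, 5, 0, -8]
0.7 [298, 300, 297, 299, 298, 5, 6, 105, 104, 105, 4, 5]
0.75 [None, None, None, 24, 294, 7, 5, 104, 107, 105, 99, -8]
0.8 [2, None, None, 28, 29, 4, 10, 104, 105, 106, 107, 7]
0.85 [6, 9, 29, 31, 27, 7, 7, 104, 105, 104, 104, 2]
```

Request:
arm_command([
  [0.0881,0,0.019,-0.046,0],
  [0.0881,0,0.019,-0.046,0],
  [0.0881,0,0.019,-0.046,0],
  [0.0881,0,0.019,-0.046,0],
  [0.0881,0,-0.055,-0.023,0],
  [0.0881,0,-0.055,-0.023,0],
  [0.0881,0,-0.055,-0.023,0],
  [0.0881,0,-0.055,-0.023,0],
  [0.0881,0,-0.055,-0.023,0],
  [0.0881,0,-0.055,-0.023,0],
  [0.0881,0,-0.055,-0.023,0],
  [0.0881,0,-0.055,-0.023,0],
])

```text
clock: 1.6
tool_pos: [0.4392, -0.1006, 0.2387]
eef_rot: [0.694, 0.136, -0.694, 0.136]
contact_force: [1.0, 0.4, 0.2]
opening: 1.0
```

Request:
arm_command([
  [0.0881,0,0,0,-0.18],
  [0.0881,0,0,0,-0.18],
  [0.0881,0,0,0,-0.18],
  [0.0881,0,0,0,-0.18],
  [0.0881,0,0,0,-0.18],
  [0.0881,0,0,0,-0.18],
  [0.0881,0,0,0,0],
  [0.0881,0,0,0,0],
])

```text
clock: 2.6
tool_pos: [0.4393, -0.1025, 0.2386]
eef_rot: [-0.526, -0.473, 0.526, -0.473]
contact_force: [-0.5, 0.4, -0.1]
opening: 1.002
```

```bash
python3 - <<'E'
from h import *
from plant import r
plan(r,[.485,.266,.10],-5.8)
print(np.round(r.get_state()['q'],2))
E
```

```text
t 2.6 pos [ 0.4393 -0.1025  0.2386] x [-0. -0. -1.] yang -6.08 q7 -0.37 op 1.002 F [-0.5  0.4 -0.1]
shift tool [ 0.1386  0.0065 -0.3713]
roll -0.0049 per .18: -0.03
shift after roll [ 0.1386  0.0083 -0.3713]
[ 0.44  0.5  -0.47  2.06  0.36  0.66 -0.37]
```

Request:
arm_command([
  [0.0881,0,0.001,-0.053,-0.005],
  [0.0881,0.01,0.001,-0.053,0],
  [0.0881,0.02,0.001,-0.053,0],
  [0.0881,0.02,0.001,-0.053,0],
  [0.0881,0.03,0.001,-0.053,0],
  [0.0881,0.03,0.001,-0.053,0],
  [0.0881,0.028,0.002,-0.053,0],
  [0.0881,0,0,0,0],
  [0.0881,0,0,0,0],
])

```text
clock: 3.72
tool_pos: [0.4837, 0.2651, 0.1005]
eef_rot: [-0.524, -0.474, 0.525, -0.475]
contact_force: [0.2, -0.6, 0.5]
opening: 0.998
```

```bash
python3 - <<'E'
from h import *
from plant import r
plan(r,[.485,.266,.011],-5.8)
p,d=r.snapshot('top');crop(p,150,180,310,280,5,'t1');p,d=r.snapshot('side');crop(p,255,100,355,220,5,'s1')
E
```

```text
t 3.73 pos [0.4837 0.2651 0.1005] x [-0.    -0.002 -1.   ] yang -5.68 q7 -1.11 op 0.998 F [ 0.2 -0.6  0.5]
shift tool [ 0.0895  0.0012 -0.0012]
roll 0.0021 per .18: 0.01
shift after roll [ 0.0895  0.0012 -0.0012]
```

View pics/s1.png

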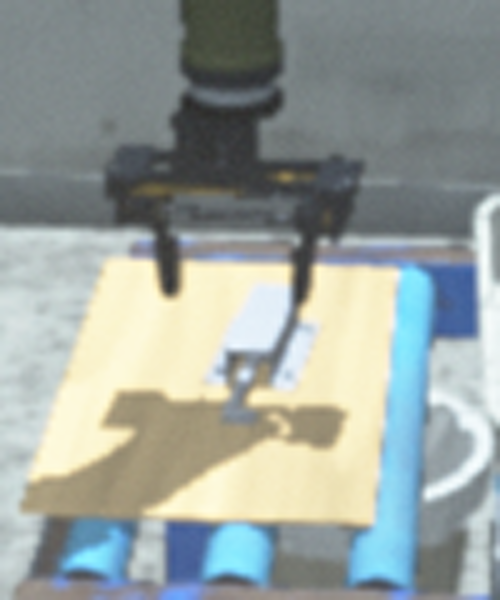

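View pics/t1.png

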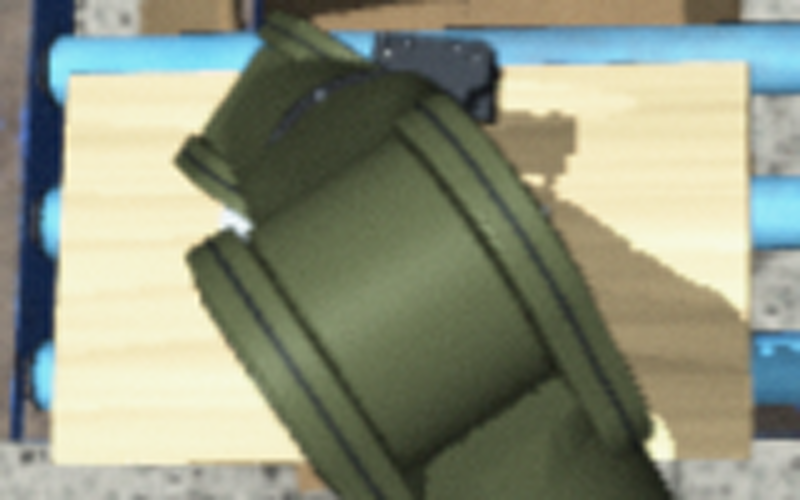

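The side view has the jaws straddling the bar, with its toe at about (238,412). The top view is blocked by the arm. Next I lower onto the bar and close.

Request:
arm_command([
  [0.0881,0.03,0.001,-0.001,0.002],
  [0.0881,0.03,0,0,0],
  [0.0881,0.018,0,0,0],
  [0.0881,0.01,0,0,0],
  [0.0881,0,0,0,0],
  [0.04,0,0,0,0],
  [0.02,0,0,0,0],
  [0.0,0,0,0,0],
  [0.0,0,0,0,0],
  [0,0,0,0,0],
  [0,0,0,0,0],
], force=20)

```text
clock: 5.2
tool_pos: [0.485, 0.2668, 0.0127]
eef_rot: [-0.524, -0.474, 0.524, -0.474]
contact_force: [0.2, 0.3, -0.6]
opening: 0.345
```

```bash
python3 - <<'E'
from h import *
from plant import r
plan(r,[.485-.0133,.266-.1313,.011],-5.8)
E
```

```text
t 5.2 pos [0.485  0.2668 0.0127] x [ 0. -0. -1.] yang -5.73 q7 -1.16 op 0.345 F [ 0.2  0.3 -0.6]
shift tool [ 0.0017 -0.      0.1328]
roll 0.0012 per .18: 0.01
shift after roll [1.700e-03 1.000e-04 1.328e-01]
```

Still closing; wait a little longer.

Request:
arm_command([
  [0,0.001,0,0,0],
  [0,0,0,0,0],
  [0,0,0,0,0],
  [0,0,0,0,0],
  [0,0,0,0,0],
])

```text
clock: 5.82
tool_pos: [0.485, 0.2668, 0.0117]
eef_rot: [-0.524, -0.474, 0.524, -0.474]
contact_force: [0.0, -0.3, -1.0]
opening: 0.112
```

Request:
arm_command([
  [0,0,0,0.005,0],
  [0,0,0,0.01,0],
  [0,0,0,0.015,0],
])

```text
clock: 6.2
tool_pos: [0.4819, 0.2362, 0.0117]
eef_rot: [-0.524, -0.474, 0.524, -0.474]
contact_force: [-0.2, 0.7, -0.6]
opening: 0.108
```

Request:
arm_command([
  [0,0,0,0.015,0],
  [0,0,0,0.015,0],
  [0,0,0,0.015,0],
  [0,0,0,0.015,0],
  [0,0,0,0.015,0],
  [0,0,0,0.015,0],
  [0,0,0,0.012,0],
  [0,0,0,0,0],
])

```text
clock: 7.2
tool_pos: [0.4716, 0.1337, 0.0117]
eef_rot: [-0.524, -0.474, 0.525, -0.474]
contact_force: [1.0, -1.1, -1.2]
opening: 0.113
```

```bash
python3 - <<'E'
from h import *
from plant import r
plan(r,[.485-.0133,.266-.1313,.011],-5.8)
p,d=r.snapshot('side');crop(p,255,100,355,240,5,'s2')
E
```

```text
t 7.2 pos [0.4716 0.1337 0.0117] x [-0.001 -0.002 -1.   ] yang -5.83 q7 -1.08 op 0.113 F [ 1.  -1.1 -1.2]
shift tool [ 0.0007  0.     -0.001 ]
roll -0.0006 per .18: -0.0
shift after roll [ 0.0007  0.     -0.001 ]
```

View pics/s2.png

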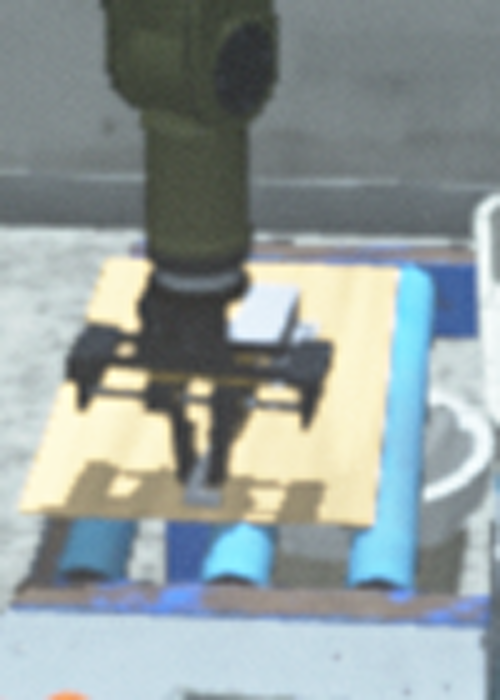

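The side view shows the hook drawn out, with its toe at about (203,492) near the board's edge. I release it, wait and rise.

Request:
arm_command([
  [0.02,0,0,0,0],
  [0.04,0,0,0,0],
  [0.0881,0,0,0,0],
  [0.0881,0,0,0,0],
  [0.0881,0,0,0,0],
  [0.0881,0,0,0,0],
  [0.0881,0,0,0,0],
  [0.0881,0,0,0,0],
  [0.0881,-0.03,0,0,0],
  [0.0881,-0.05,0,0,0],
  [0.0881,-0.06,0,0,0],
  [0.0881,0,0,0,0],
])

```text
clock: 8.75
tool_pos: [0.4741, 0.1363, 0.1554]
eef_rot: [0.527, 0.473, -0.522, 0.475]
contact_force: [0.9, -1.1, -0.3]
opening: 1.001
```

Request:
arm_command([
  [0.0881,0,-0.0625,0.05,0],
  [0.0881,0,-0.0625,0.05,0],
  [0.0881,0,0,0.05,0],
  [0.0881,0,0,0.05,0],
  [0.0881,0,0,0.03,0],
  [0.0881,0,0,0,0],
])

```text
clock: 9.5
tool_pos: [0.3527, -0.0638, 0.1511]
eef_rot: [-0.525, -0.473, 0.526, -0.473]
contact_force: [-0.3, 1.7, -0.7]
opening: 1.0
```

```bash
python3 - <<'E'
from h import *
from plant import r
plan(r,[.485-.0133,.266-.1313,.011],-5.8)
p,d=r.snapshot('top');np.save('pics/t3.npy',p);np.save('pics/t3d.npy',d);crop(p,180,170,340,290,5,'t3')
E
```

```text
t 9.5 pos [ 0.3527 -0.0638  0.1511] x [-0.002 -0.001 -1.   ] yang -6.03 q7 -0.82 op 1.0 F [-0.3  1.7 -0.7]
shift tool [ 0.1397  0.0978 -0.21  ]
roll -0.004 per .18: -0.02
shift after roll [ 0.1397  0.0987 -0.2096]
```

View pics/t3.png

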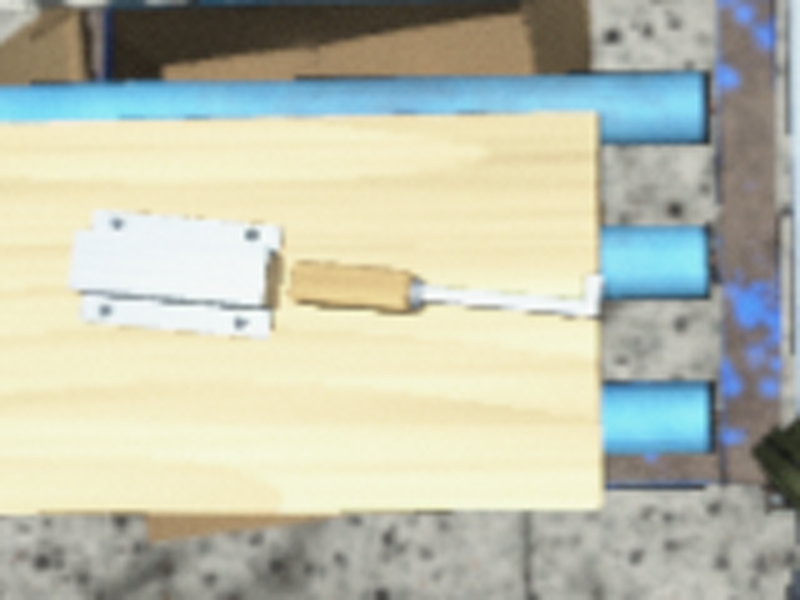

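The hook is clear of the sleeve and lies flat. Its grip runs from (293,282) to (410,292) and its toe is at (595,290).

```bash
python3 - <<'E'
from h import *
from plant import r
f=lambda a,b,z:onz(r,'top',(a+.5)/5-.5+180,(b+.5)/5-.5+170,z)[:2]
g=[f(*q,.032) for q in[(293,262),(412,272),(408,312),(290,303)]];print(np.round(g,4))
for i in range(4):print(np.linalg.norm(g[i]-g[(i+1)%4]))
c=np.mean(g,0);a=(g[1]+g[2]-g[0]-g[3]);ang=np.degrees(np.arctan2(a[1],a[0]))
b=[f(420,293,.024),f(585,308,.024)];e=b[1]-b[0];print('c',c,ang,np.degrees(np.arctan2(e[1],e[0])),f(602,290,.024))
d=np.array([np.cos(np.radians(-95.7)),np.sin(np.radians(-95.7))])
print(c+.012*d,c+.16*d)
t=c+.012*d
plan(r,[t[0],t[1],.12],-5.8)
E
```

```text
[[0.4984 0.285 ]
 [0.4907 0.2078]
 [0.465  0.2102]
 [0.4719 0.2865]]
0.07754012208916833
0.02579944518608166
0.0765871900971719
0.026504734746643537
c [0.48153333 0.24735272] -95.42280286654133 -96.10357989055927 [0.47808177 0.08641879]
[0.48034149 0.23541206] [0.46564217 0.08814383]
t 9.55 pos [ 0.3535 -0.0621  0.1512] x [-0.001  0.    -1.   ] yang -5.86 q7 -0.82 op 0.997 F [-0.3  0.6  0.1]
shift tool [ 0.0312  0.0959 -0.3089]
roll -0.001 per .18: -0.01
shift after roll [ 0.0312  0.0962 -0.3088]
```

Request:
arm_command([
  [0.0881,0,0.032,-0.05,0],
  [0.0881,0,0.032,-0.052,0],
  [0.0881,0,0.032,-0.052,0],
  [0.0881,0,0,-0.052,0],
  [0.0881,0,0,-0.052,0],
  [0.0881,0.031,0,-0.051,0],
  [0.0881,0,0,0,0],
  [0.0881,0,0,0,0],
])

```text
clock: 10.55
tool_pos: [0.4791, 0.2366, 0.1201]
eef_rot: [-0.523, -0.475, 0.525, -0.475]
contact_force: [-0.7, 0.4, -0.4]
opening: 1.001
```

```bash
python3 - <<'E'
from h import *
from plant import r
plan(r,[.4808,.2354,.009],-5.8)
E
```

```text
t 10.55 pos [0.4791 0.2366 0.1201] x [-0.001 -0.001 -1.   ] yang -5.6 q7 -1.13 op 1.001 F [-0.7  0.4 -0.4]
shift tool [0.1111 0.002  0.0009]
roll 0.0036 per .18: 0.02
shift after roll [0.1111 0.002  0.0009]
```

Request:
arm_command([
  [0.0881,0.04,0.002,0.001,0.002],
  [0.0881,0.04,0,0,0],
  [0.0881,0.02,0,0,0],
  [0.0881,0.011,0,0,0],
  [0.0881,0,0,0,0],
  [0.05,0,0,0,0],
  [0,0,0,0,0],
  [0,0,0,0,0],
  [0,0,0,0,0],
  [0,0,0,0,0],
  [0,0,0,0,0],
  [0,0,0,0,0],
], force=40)

```text
clock: 12.05
tool_pos: [0.4822, 0.2349, 0.0097]
eef_rot: [-0.525, -0.474, 0.525, -0.474]
contact_force: [0.2, -0.9, 0.1]
opening: 0.29
```

Request:
arm_command([
  [0,0,0,0,0],
  [0,0,0,0,0],
  [0,0,0,0,0],
  [0,-0.01,0,0,0],
  [0,-0.03,0,0,0],
  [0,-0.05,0,0,0],
  [0,-0.06,0,0,0],
  [0,0,0,0,0],
  [0,0,0,0,0],
])

```text
clock: 13.18
tool_pos: [0.4818, 0.2341, 0.1596]
eef_rot: [-0.525, -0.474, 0.525, -0.474]
contact_force: [-0.1, -0.1, -2.8]
opening: 0.291
```

```bash
python3 - <<'E'
from h import *
from plant import r
plan(r,[.53,-.1,.16],91.8)
print(np.round(r.get_state()['q'],2))
p,d=r.snapshot('side');crop(p,255,60,375,220,5,'s4')
E
```

```text
t 13.18 pos [0.4818 0.2341 0.1596] x [-0.    -0.001 -1.   ] yang -5.86 q7 -1.1 op 0.291 F [-0.1 -0.1 -2.8]
shift tool [-1.000e-04  8.200e-02  3.275e-01]
roll 1.4371 per .18: 7.98
shift after roll [-0.0005  0.3355 -0.0377]
[-0.29  0.71 -0.41  1.9   0.47  0.62 -1.1 ]
```

View pics/s4.png

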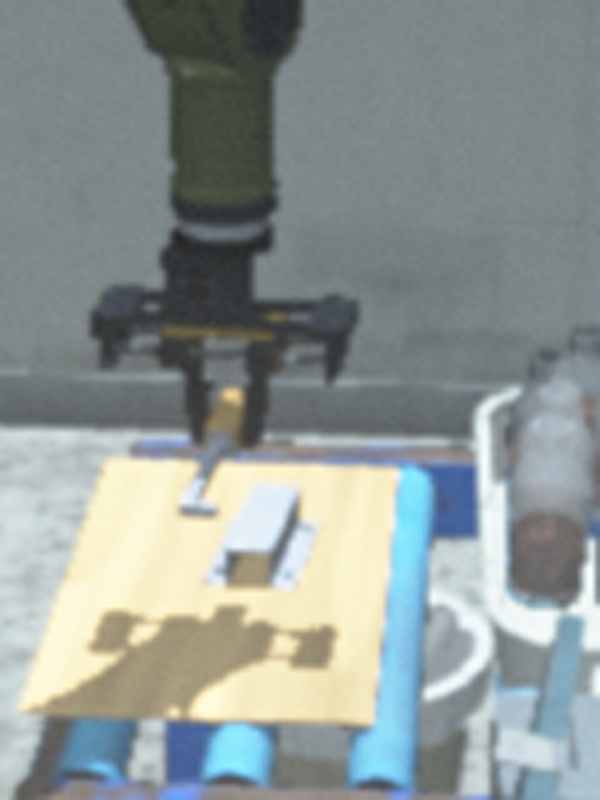

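The side view shows the hook held by its grip with the bar about level, toe at (198,508). Before placing it I refine the cabinet's edges from the first top picture.

```bash
python3 - <<'E'
from h import *
from plant import r
p=np.load('pics/top0rgb.npy').astype(np.float32);g=cv2.GaussianBlur(p,(3,3),0).mean(2)
c,M=cal(r,'top');print('axis',np.round(M[:,2],3))
def sub(vals,xs,sign=0):
    # subpixel position of largest gradient
    d=np.gradient(vals);i=int(np.argmax(np.abs(d) if sign==0 else sign*d))
    if 0<i<len(d)-1:
        a,b,e=np.abs(d[i-1]),np.abs(d[i]),np.abs(d[i+1]);o=.5*(a-e)/(a-2*b+e) if a-2*b+e else 0
    else:o=0
    return xs[i]+o
def robust(P):
    P=np.array(P);l=None;m=np.ones(len(P),bool)
    for _ in range(4):
        l=cv2.fitLine(P[m].astype(np.float32),cv2.DIST_HUBER,0,.01,.01).ravel();n=np.array([-l[1],l[0]]);e=np.abs((P-l[2:])@n);m=e<max(.001,2*np.median(e))
    return l,m.sum(),e[m].std()
W=lambda u,v,z=.098:onz(r,'top',u,v,z)[:2]
def lat(u0,u1,sign,lo,hi):
    return [W(sub(g[v,u0(v):u1(v)],np.arange(u0(v),u1(v)),sign),v) for v in range(lo,hi)]
R_=lat(lambda v:int(371.5+(v-87)*.071)-5,lambda v:int(371.5+(v-87)*.071)+6,0,92,154)
L_=lat(lambda v:int(330+(v-89)*.063)-4,lambda v:int(330+(v-89)*.063)+5,0,95,154)
F_=[W(u,sub(g[152:165,u],np.arange(152,165),-1)) for u in range(338,372)]
for n,P in(('R',R_),('L',L_),('F',F_)):
    l,k,e=robust(P);print(n,np.round(l,4),'ang',round(float(np.degrees(np.arctan2(l[1],l[0]))),2),k,e)
    if n!='F':
        y=l[3]+(.685-l[2])*l[1]/l[0];print('  y at x=.685',y)
for q in((.687,-.16,0),(.683,-.024,0),(.687,-.16,.098),(.683,-.024,.098)):
    u=proj(r,'top',q);print(q,'crop',np.round((u-[325,75]+.5)*5-.5))
E
```

```text
axis [ 0.178  0.011 -0.984]
R [ 0.9994  0.0335  0.7838 -0.1591] ang 1.92 47 0.0007417950953849536
  y at x=.685 -0.16238654
L [ 0.9989  0.0469  0.8209 -0.0204] ang 2.69 52 0.000282293552018055
  y at x=.685 -0.026821064
F [ 0.0474 -0.9989  0.6856 -0.085 ] ang -87.28 34 0.00021180005671732625
(0.687, -0.16, 0) crop [245. 452.]
(0.683, -0.024, 0) crop [ 42. 461.]
(0.687, -0.16, 0.098) crop [261. 412.]
(0.683, -0.024, 0.098) crop [ 44. 422.]
```

Request:
arm_command([
  [0,0,0,0.03,0],
  [0,0,0,0.05,0],
  [0,0,0,0.054,0],
  [0,0,0,0.054,0],
  [0,0,0,0.054,0],
  [0,0,0,0.05,0],
  [0,0,0,0.03,0],
])

```text
clock: 14.1
tool_pos: [0.4473, -0.0884, 0.1581]
eef_rot: [-0.524, -0.474, 0.527, -0.472]
contact_force: [-0.2, 0.8, -2.2]
opening: 0.29
```

Request:
arm_command([
  [0,0,0,0,-0.1],
  [0,0,0,0,-0.18],
  [0,0,0,0,-0.18],
  [0,0,0,0,-0.18],
  [0,0,0,0,-0.18],
  [0,0,0,0,-0.18],
  [0,0,0,0,-0.18],
  [0,0,0,0,-0.18],
  [0,0,0,0,-0.18],
  [0,0,0,0,-0.18],
  [0,0,0,0,0],
  [0,0,0,0,0],
])

```text
clock: 15.6
tool_pos: [0.4488, -0.0854, 0.159]
eef_rot: [-0.016, 0.708, 0.016, 0.706]
contact_force: [0.1, -0.2, -1.8]
opening: 0.286
```

```bash
python3 - <<'E'
from h import *
from plant import r
plan(r,[.50,-.1,.10],92.6)
print(np.round(r.get_state()['q'],2))
p,d=r.snapshot('side');cv2.imwrite('pics/s5.png',p[:,:,::-1]);np.save('pics/s5n.npy',p);crop(p,240,120,400,240,5,'s5c')
p,d=r.snapshot('top');np.save('pics/t5n.npy',p);np.save('pics/t5d.npy',d);crop(p,280,100,440,220,5,'t5c')
E
```

```text
t 15.6 pos [ 0.4488 -0.0854  0.159 ] x [-0.002  0.    -1.   ] yang 92.54 q7 0.7 op 0.286 F [ 0.1 -0.2 -1.8]
shift tool [ 0.0589 -0.0168  0.0506]
roll -0.001 per .18: -0.01
shift after roll [ 0.0589 -0.0169  0.0506]
[ 0.64  0.77 -0.92  2.11  0.95  0.75  0.7 ]
```

View pics/s5c.png

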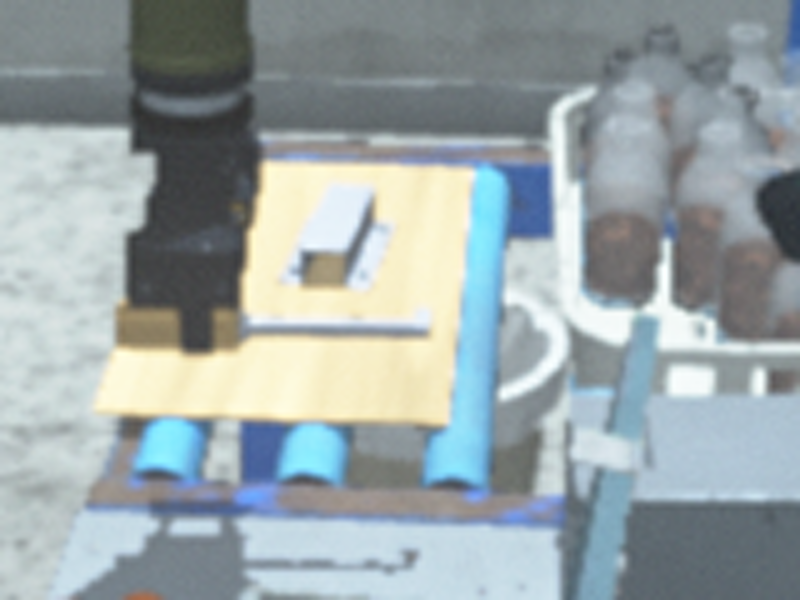

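View pics/t5c.png

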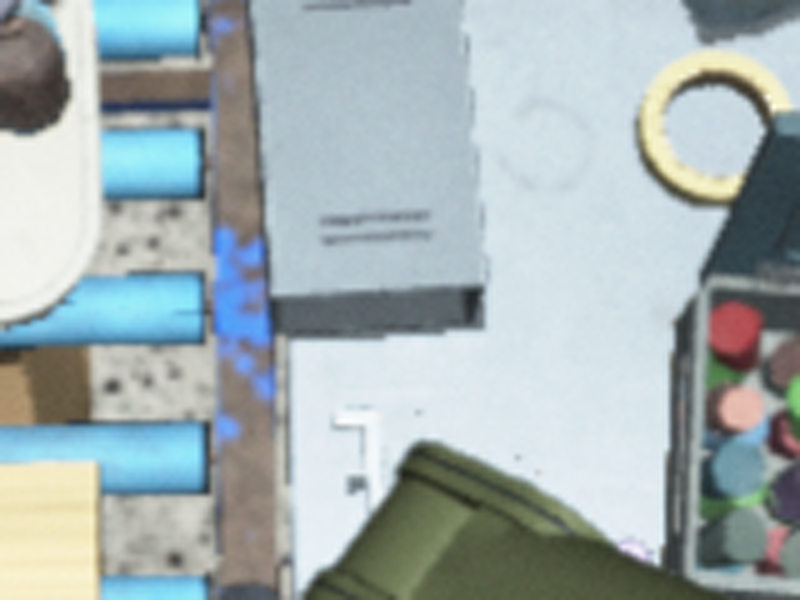

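```bash
python3 - <<'E'
from h import *
from plant import r
def tri(a,b):
    A=[];
    L=[]
    for n,(u,v) in(('top',a),('side',b)):
        c,M=cal(r,n);d=ray(c,M,u,v);L.append((np.array(c['eye']),d/np.linalg.norm(d)))
    S=sum(np.eye(3)-np.outer(d,d) for e,d in L);q=sum((np.eye(3)-np.outer(d,d))@e for e,d in L)
    x=np.linalg.solve(S,q);return x,[np.linalg.norm((np.eye(3)-np.outer(d,d))@(x-e))*1000 for e,d in L]
k=lambda a,b,x0,y0:((a+.5)/5-.5+x0,(b+.5)/5-.5+y0)
print('corner',tri(k(380,409,280,100),k(430,322,240,120)))
for z in(.163,.168,.173):
  f=lambda a,b:onz(r,'top',*k(a,b,280,100),z)[:2]
  P=[f(380,409),f(334,411),f(371.5,440),f(374,500)]
  print(z,np.round(P,4).tolist(),np.linalg.norm(P[0]-P[1]),np.degrees(np.arctan2(*(P[2]-P[3])[::-1])))
s=r.get_state();p=s['tool_pos'];a=np.radians(2.54)
for hx,hy in((160,-5),(160,22)):
  X,Y=(hx-12)/1000,hy/1000;print('pred',p[0]+X*np.cos(a)-Y*np.sin(a),p[1]+X*np.sin(a)+Y*np.cos(a))
E
```

```text
corner (array([ 0.59329898, -0.08521324,  0.17662394]), [np.float64(1.067822615570053), np.float64(1.0678226155701038)])
0.163 [[0.5953, -0.0863], [0.5946, -0.0594], [0.5768, -0.0808], [0.5412, -0.0812]] 0.026984461378579405 0.6281359561615477
0.168 [[0.5942, -0.086], [0.5935, -0.0591], [0.5758, -0.0805], [0.5403, -0.0809]] 0.026872127382918016 0.6281359561615539
0.173 [[0.593, -0.0856], [0.5923, -0.0589], [0.5747, -0.0801], [0.5394, -0.0805]] 0.026759793387256637 0.6281359561615603
pred 0.5972404354582753 -0.0838748438213302
pred 0.5960438806726239 -0.05690137061810821
```

```bash
python3 - <<'E'
from h import *
from plant import r
plan(r,[.5215,-.1107,.035],93.2)
E
```

```text
t 15.7 pos [ 0.4492 -0.0854  0.1594] x [-0.001 -0.    -1.   ] yang 92.61 q7 0.71 op 0.289 F [-0.8  0.9 -1.5]
shift tool [ 0.1243 -0.0285  0.0712]
roll -0.0103 per .18: -0.06
shift after roll [ 0.1243 -0.0292  0.0709]
```

Request:
arm_command([
  [0,0,-0.015,0.035,-0.01],
  [0,0.02,-0.014,0.036,0],
  [0,0.04,0,0,0],
  [0,0.04,0,0,0],
  [0,0.024,0,0,0],
  [0,0,0,0,0],
  [0,0,0,0,0],
])

```text
clock: 16.58
tool_pos: [0.5225, -0.1105, 0.0366]
eef_rot: [-0.02, 0.706, 0.02, 0.707]
contact_force: [-0.4, 0.4, -1.0]
opening: 0.294
```

```bash
python3 - <<'E'
from h import *
from plant import r
plan(r,[.6222,-.1061,.035],93.2)
p,d=r.snapshot('top');np.save('pics/t6n.npy',p);crop(p,310,100,410,200,6,'t6c')
p,d=r.snapshot('side');np.save('pics/s6n.npy',p);crop(p,280,150,400,260,6,'s6c')
E
```

```text
t 16.57 pos [ 0.5225 -0.1105  0.0366] x [ 0.001  0.    -1.   ] yang 93.26 q7 0.67 op 0.294 F [-0.4  0.4 -1. ]
shift tool [ 0.0018 -0.0013  0.0998]
roll 0.0011 per .18: 0.01
shift after roll [ 0.0018 -0.0012  0.0998]
```

View pics/t6c.png

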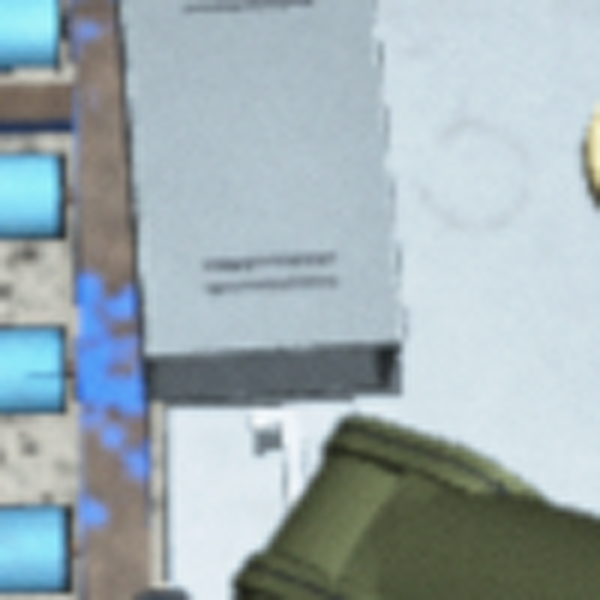

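View pics/s6c.png

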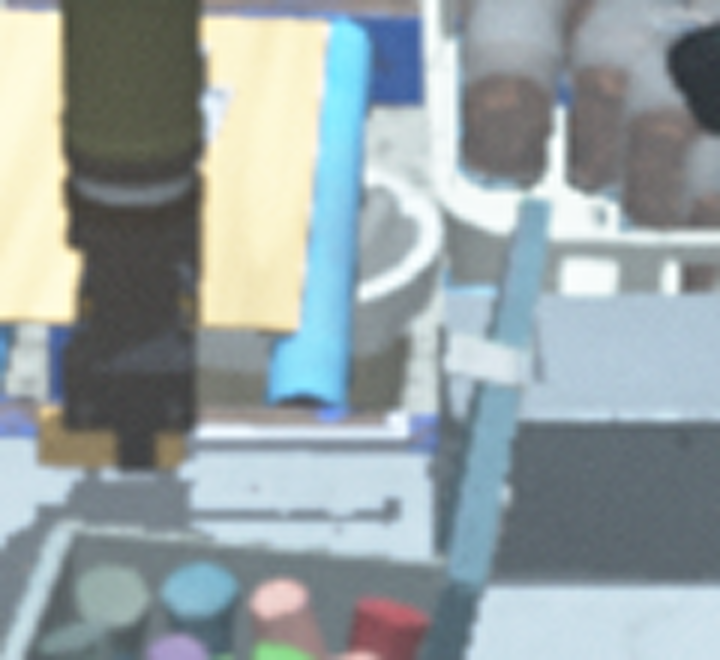

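The hook is level, with its end at side (410,425) and top (299,413), just in front of the cabinet. I check its position numerically.

```bash
python3 - <<'E'
from h import *
from plant import r
k=lambda a,b,x0,y0,s:((a+.5)/s-.5+x0,(b+.5)/s-.5+y0)
for z in(.045,.05,.055):print(z,[np.round(onz(r,'top',*k(a,413,310,100,6),z)[:2],4) for a in(250,299)])
for (X,Y) in((.666,-.107),(.664,-.080)):
  for z in(.045,.05,.055):
    u=proj(r,'top',(X,Y,z));v=proj(r,'side',(X,Y,z));print((X,Y,z),'top crop',np.round((u-[310,100]+.5)*6-.5),'side crop',np.round((v-[280,150]+.5)*6-.5))
E
python3 - <<'E'
import numpy as np,cv2
p=np.load('pics/s6n.npy')
cv2.imwrite('pics/s6d.png',cv2.resize(p[205:240,305:365,::-1],None,fx=12,fy=12,interpolation=cv2.INTER_NEAREST))
p=np.load('pics/t6n.npy')
cv2.imwrite('pics/t6d.png',cv2.resize(p[155:190,335:385,::-1],None,fx=14,fy=14,interpolation=cv2.INTER_NEAREST))
E
```

```text
0.045 [array([ 0.665 , -0.0821]), array([ 0.6645, -0.1086])]
0.05 [array([ 0.6637, -0.0818]), array([ 0.6633, -0.1082])]
0.055 [array([ 0.6625, -0.0815]), array([ 0.662 , -0.1078])]
(0.666, -0.107, 0.045) top crop [296. 410.] side crop [405. 448.]
(0.666, -0.107, 0.05) top crop [297. 408.] side crop [405. 440.]
(0.666, -0.107, 0.055) top crop [297. 406.] side crop [405. 432.]
(0.664, -0.08, 0.045) top crop [246. 415.] side crop [402. 422.]
(0.664, -0.08, 0.05) top crop [247. 413.] side crop [402. 414.]
(0.664, -0.08, 0.055) top crop [247. 410.] side crop [403. 406.]
```

View pics/s6d.png

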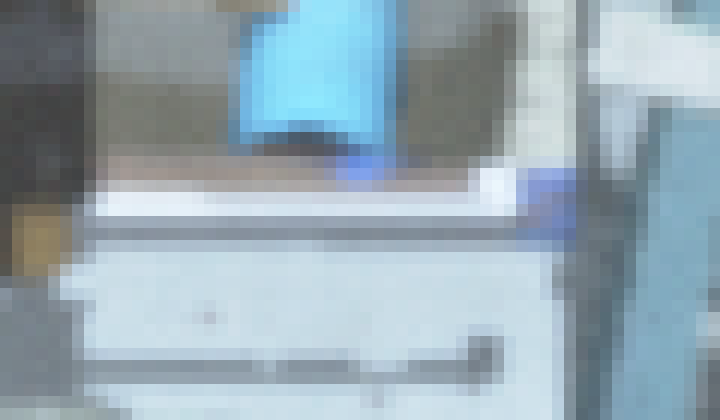

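View pics/t6d.png

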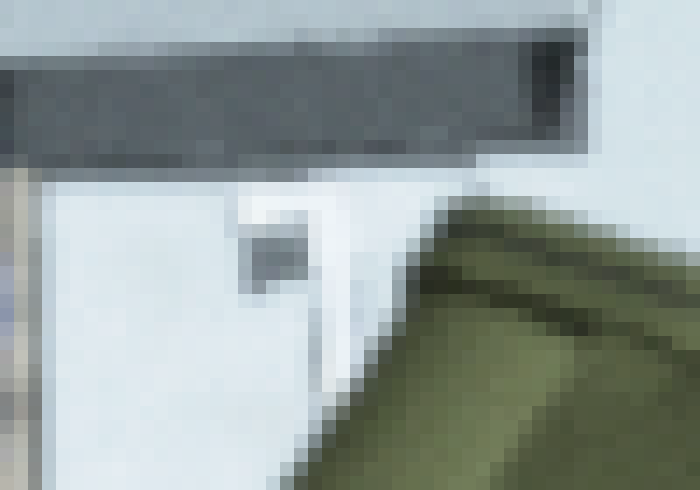

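Heights and lateral position agree: the bar's axis is at about 46 mm and it is centred on the hole within about 1 mm. I insert in stages.

Request:
arm_command([
  [0,0,0,0.01,0],
  [0,0,0,0.015,0],
  [0,0,-0.001,0.015,0],
  [0,0,0,0.015,0],
  [0,0,0,0.01,0],
  [0,0,0,0,0],
])

```text
clock: 17.42
tool_pos: [0.5877, -0.1078, 0.036]
eef_rot: [-0.02, 0.706, 0.02, 0.707]
contact_force: [0.2, 0.6, -1.7]
opening: 0.293
```

Request:
arm_command([
  [0,0,0,0.005,0],
  [0,0,0,0.006,0],
  [0,0,0,0.006,0],
  [0,0,0,0,0],
])

```text
clock: 17.92
tool_pos: [0.6044, -0.1068, 0.0358]
eef_rot: [-0.02, 0.707, 0.02, 0.707]
contact_force: [0.5, 0.6, -1.9]
opening: 0.292
```

Request:
arm_command([
  [0,0,0,0.006,0],
  [0,0,0,0.006,0],
  [0,0,0,0.006,0],
  [0,0,0,0,0],
])

```text
clock: 18.42
tool_pos: [0.6223, -0.1058, 0.0358]
eef_rot: [-0.02, 0.707, 0.02, 0.707]
contact_force: [-0.8, -0.6, -2.1]
opening: 0.295
```

```bash
python3 - <<'E'
from h import *
from plant import r
plan(r,[.6222,-.1061,.035],93.2)
E
```

```text
t 18.43 pos [ 0.6223 -0.1058  0.0358] x [ 0.001  0.    -1.   ] yang 93.27 q7 0.89 op 0.295 F [-0.8 -0.6 -2.1]
shift tool [ 0.0008 -0.0003 -0.0002]
roll 0.0012 per .18: 0.01
shift after roll [ 0.0008 -0.0003 -0.0002]
```

Request:
arm_command([
  [0,0,0.005,0.001,0],
  [0,0,0.005,0,0],
  [0,0,0.004,0,0],
  [0,0,0.004,0,0],
  [0,0,0,0,0],
  [0,0,0,0,0],
])

```text
clock: 19.18
tool_pos: [0.6217, -0.0882, 0.0357]
eef_rot: [-0.02, 0.707, 0.02, 0.707]
contact_force: [-0.3, -0.4, -1.1]
opening: 0.293
```

Request:
arm_command([
  [0,0,0,-0.003,0],
  [0,0,0,-0.003,0],
  [0,0,0,-0.003,0],
  [0,0,0,-0.003,0],
])

```text
clock: 19.68
tool_pos: [0.6095, -0.0887, 0.0357]
eef_rot: [-0.02, 0.707, 0.02, 0.707]
contact_force: [-0.0, -0.4, -2.8]
opening: 0.293
```

```bash
python3 - <<'E'
from h import *
from plant import r
plan(r,[.6222,-.1061,.035],93.2)
E
```

```text
t 19.68 pos [ 0.6095 -0.0887  0.0357] x [ 0. -0. -1.] yang 93.28 q7 0.83 op 0.293 F [-0.  -0.4 -2.8]
shift tool [ 0.0007 -0.0181  0.0117]
roll 0.0014 per .18: 0.01
shift after roll [ 0.0007 -0.0181  0.0117]
```

Request:
arm_command([
  [0,0,0,-0.003,0],
  [0,0,0,-0.003,0],
  [0,0,0,-0.003,0],
  [0,0,0,-0.003,0],
])

```text
clock: 20.18
tool_pos: [0.5989, -0.0891, 0.036]
eef_rot: [-0.02, 0.706, 0.02, 0.708]
contact_force: [3.8, 0.2, -3.0]
opening: 0.292
```

Request:
arm_command([
  [0,0,0,-0.004,0],
  [0,0,0,-0.004,0],
])

```text
clock: 20.42
tool_pos: [0.5902, -0.0896, 0.0359]
eef_rot: [-0.02, 0.706, 0.02, 0.707]
contact_force: [2.7, 0.5, -2.7]
opening: 0.291
```

About 3 N of pull along x: the tray is caught and sliding.

Request:
arm_command([
  [0,0,0,-0.005,0],
  [0,0,0,-0.005,0],
  [0,0,0,-0.005,0],
  [0,0,0.0005,-0.005,0],
  [0,0,0,-0.005,0],
  [0,0,0,-0.005,0],
  [0,0,0.0005,-0.005,0],
  [0,0,0,-0.005,0],
  [0,0,0,-0.005,0],
  [0,0,0,-0.005,0],
])

```text
clock: 21.68
tool_pos: [0.5394, -0.0917, 0.0357]
eef_rot: [-0.02, 0.707, 0.02, 0.707]
contact_force: [4.5, -0.3, -2.9]
opening: 0.296
```

Request:
arm_command([
  [0,0,0,-0.005,0],
  [0,0,0,-0.005,0],
  [0,0,0.0005,-0.005,0],
  [0,0,0,-0.005,0],
  [0,0,0,-0.004,0],
  [0,0,0,-0.003,0],
])

```text
clock: 22.42
tool_pos: [0.5125, -0.0929, 0.0357]
eef_rot: [-0.02, 0.707, 0.02, 0.707]
contact_force: [3.6, -0.1, -2.3]
opening: 0.289
```

Request:
arm_command([
  [0,0,0,-0.003,0],
  [0,0,0,-0.003,0],
  [0,0,0,-0.003,0],
  [0,0,0,-0.003,0],
])

```text
clock: 22.92
tool_pos: [0.5006, -0.0934, 0.0357]
eef_rot: [-0.02, 0.707, 0.02, 0.707]
contact_force: [3.2, -0.0, -2.6]
opening: 0.294
```

Request:
arm_command([
  [0,0,0,-0.002,0],
  [0,0,0,-0.002,0],
])

```text
clock: 23.18
tool_pos: [0.4967, -0.0936, 0.0357]
eef_rot: [-0.02, 0.707, 0.02, 0.707]
contact_force: [4.1, 0.1, -1.8]
opening: 0.293
```

Request:
arm_command([
  [0,0,0,-0.002,0],
  [0,0,0,-0.002,0],
])

```text
clock: 23.42
tool_pos: [0.4927, -0.0938, 0.0357]
eef_rot: [-0.02, 0.707, 0.02, 0.707]
contact_force: [4.2, -0.4, -1.7]
opening: 0.289
```

Request:
arm_command([
  [0,0,0,-0.0015,0],
  [0,0,0,-0.0015,0],
])

```text
clock: 23.68
tool_pos: [0.4914, -0.0937, 0.036]
eef_rot: [-0.02, 0.706, 0.02, 0.708]
contact_force: [7.8, 0.1, -3.9]
opening: 0.288
```

Request:
arm_command([
  [0,0,0,-0.001,0],
  [0,0,0,-0.001,0],
  [0,0,0,0,0],
])

```text
clock: 24.05
tool_pos: [0.4913, -0.0936, 0.0363]
eef_rot: [-0.02, 0.705, 0.02, 0.709]
contact_force: [9.6, 0.4, -5.3]
opening: 0.29
```

```bash
python3 - <<'E'
from h import *
from plant import r
plan(r,[.6222,-.1061,.035],93.2)
p,d=r.snapshot('top');np.save('pics/t7n.npy',p);crop(p,310,100,410,200,6,'t7c')
p,d=r.snapshot('side');np.save('pics/s7n.npy',p);crop(p,280,150,400,260,6,'s7c')
E
```

```text
t 24.05 pos [ 0.4913 -0.0936  0.0363] x [ 0.006  0.001 -1.   ] yang 93.25 q7 0.52 op 0.29 F [ 9.6  0.4 -5.3]
shift tool [ 0.002  -0.0199  0.13  ]
roll 0.0008 per .18: 0.0
shift after roll [ 0.002  -0.0198  0.13  ]
```

View pics/t7c.png

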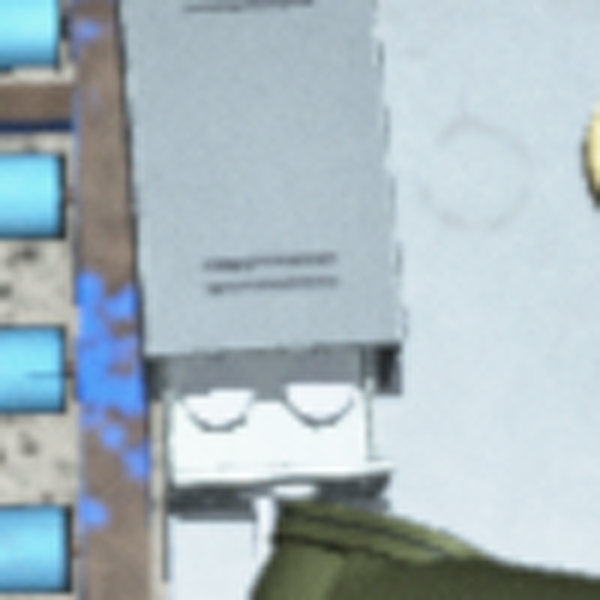

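View pics/s7c.png

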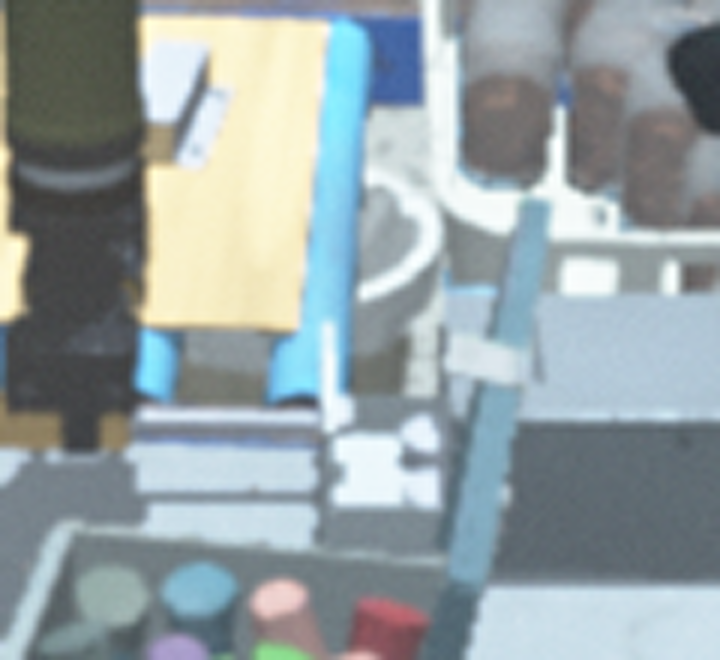

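The tray is out: its front panel is at top (280,480), about 65 mm in front of the cabinet, and the pull rose from 4 N to about 10 N with no further motion. Now I unhook.

Request:
arm_command([
  [0,0,0,0.003,0],
  [0,0,0,0.004,0],
  [0,0,0,0.004,0],
  [0,0,0,0,0],
])

```text
clock: 24.65
tool_pos: [0.4984, -0.0934, 0.0356]
eef_rot: [-0.02, 0.707, 0.02, 0.707]
contact_force: [-0.2, 0.7, -1.7]
opening: 0.292
```

Request:
arm_command([
  [0,0,-0.004,0,0],
  [0,0,-0.005,0,0],
  [0,0,-0.005,0,0],
  [0,0,-0.005,0,0],
  [0,0,0,0,0],
])

```text
clock: 25.28
tool_pos: [0.4998, -0.1132, 0.0357]
eef_rot: [-0.02, 0.707, 0.02, 0.707]
contact_force: [0.2, -0.2, -0.9]
opening: 0.29
```

```bash
python3 - <<'E'
from h import *
from plant import r
plan(r,[.4913,-.1125,.0357],92.6)
p,d=r.snapshot('top');np.save('pics/t8n.npy',p);crop(p,310,130,410,200,8,'t8c')
E
```

```text
t 25.27 pos [ 0.4998 -0.1132  0.0357] x [-0.    -0.001 -1.   ] yang 93.21 q7 0.61 op 0.29 F [ 0.2 -0.2 -0.9]
shift tool [-0.      0.0012 -0.0084]
roll 0.0107 per .18: 0.06
shift after roll [-0.      0.0011 -0.0084]
```

View pics/t8c.png

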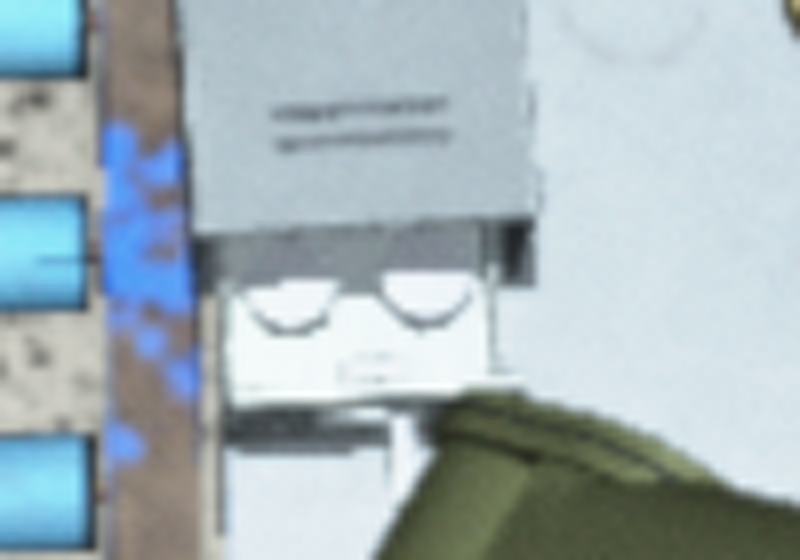

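The toe's faint outline at (345–400, 370) is behind the panel (228–525) and near its middle, so it is lined up with the hole. I withdraw.

Request:
arm_command([
  [0,0,0,-0.004,0],
  [0,0,0,-0.005,0],
  [0,0,0,-0.005,0],
  [0,0,0,0,0],
])

```text
clock: 25.82
tool_pos: [0.4852, -0.1134, 0.0357]
eef_rot: [-0.02, 0.707, 0.02, 0.707]
contact_force: [-0.6, 0.7, -2.4]
opening: 0.293
```

Request:
arm_command([
  [0,0,0,-0.005,0],
  [0,0,0,-0.007,0],
  [0,0,0.0005,-0.008,0],
  [0,0,0,-0.01,0],
  [0,0,0,-0.01,0],
  [0,0,0,-0.012,0],
  [0,0,0,0,0],
])

```text
clock: 26.7
tool_pos: [0.4325, -0.116, 0.0357]
eef_rot: [-0.021, 0.707, 0.02, 0.706]
contact_force: [0.5, -0.7, -2.2]
opening: 0.296
```

```bash
python3 - <<'E'
from h import *
from plant import r
plan(r,[.43,.15,.15],92.6)
p,d=r.snapshot('top');np.save('pics/t9n.npy',p);crop(p,310,130,410,200,8,'t9c')
E
```

```text
t 26.7 pos [ 0.4325 -0.116   0.0357] x [-0.002 -0.    -1.   ] yang 93.31 q7 0.38 op 0.296 F [ 0.5 -0.7 -2.2]
shift tool [-0.1144  0.2657  0.0126]
roll 0.0124 per .18: 0.07
shift after roll [-0.1144  0.2658  0.0093]
```

View pics/t9c.png

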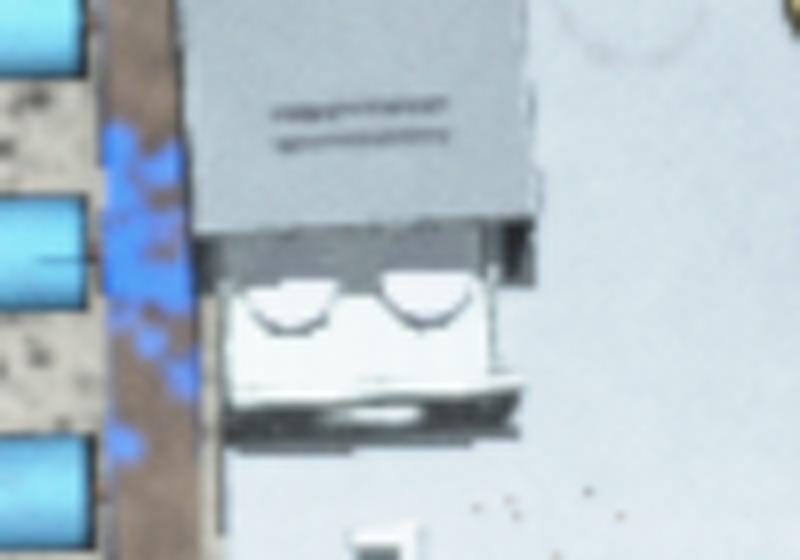

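The hook is clear, with its toe at (350–415, 525), and the tray has stayed out. I lift and carry the hook to the free part of the board.

Request:
arm_command([
  [0,-0.03,0,0,0],
  [0,-0.04,0,0,0],
  [0,-0.03,0.03,0.002,0],
  [0,0,0.05,0.003,0],
  [0,0,0.05,0.003,0],
  [0,0,0.05,0.003,0],
  [0,0,0.05,0.003,0],
  [0,0,0.04,0.003,0],
  [0,0,0.025,0,0],
  [0,0,0,0,0],
  [0,0,0,0,0],
])

```text
clock: 28.12
tool_pos: [0.4341, 0.1784, 0.1355]
eef_rot: [-0.021, 0.707, 0.019, 0.707]
contact_force: [0.7, -1.1, -2.7]
opening: 0.294
```

```bash
python3 - <<'E'
from h import *
from plant import r
plan(r,[.43,.18,.0105],92.6)
p,d=r.snapshot('top');crop(p,180,150,340,270,5,'ta')
p,d=r.snapshot('side');crop(p,220,80,360,230,4,'sa')
E
```

```text
t 28.12 pos [0.4341 0.1784 0.1355] x [-0.    -0.002 -1.   ] yang 93.24 q7 0.14 op 0.294 F [ 0.7 -1.1 -2.7]
shift tool [ 0.125   0.002  -0.0039]
roll 0.0112 per .18: 0.06
shift after roll [ 0.125   0.002  -0.0039]
```

View pics/ta.png

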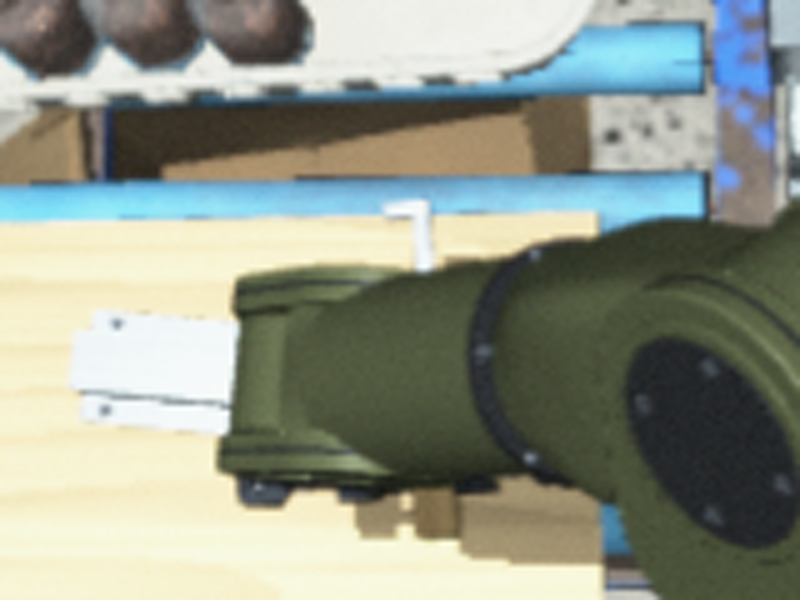

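View pics/sa.png

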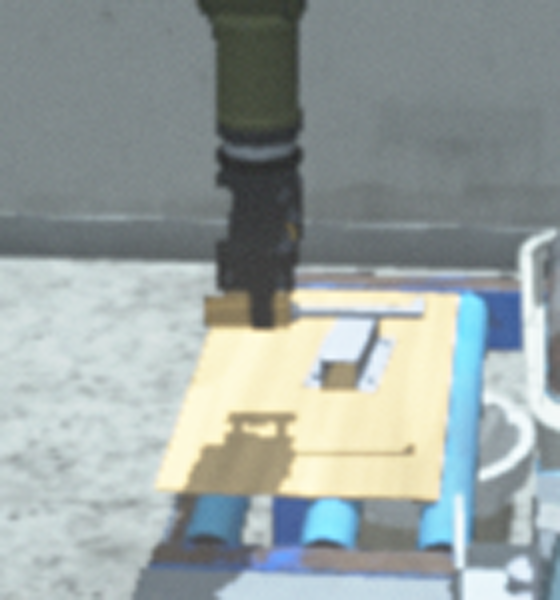

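The hook is level over the free board, with its toe at top (410,210). I lower it, check contact and release.

Request:
arm_command([
  [0,0.04,0.001,-0.004,0],
  [0,0.04,0,0,0],
  [0,0.025,0,0,0],
  [0,0.01,0,0,0],
  [0,0.005,0,0,0],
  [0,0,0,0,0],
])

```text
clock: 28.98
tool_pos: [0.4302, 0.1799, 0.0157]
eef_rot: [-0.02, 0.707, 0.02, 0.707]
contact_force: [0.3, -0.8, -0.9]
opening: 0.291
```

Request:
arm_command([
  [0,0.002,0,0,0],
  [0,0.001,0,0,0],
  [0,0,0,0,0],
])

```text
clock: 29.35
tool_pos: [0.4301, 0.1805, 0.0129]
eef_rot: [-0.02, 0.707, 0.02, 0.707]
contact_force: [-0.4, 0.5, -1.3]
opening: 0.289
```

Request:
arm_command([
  [0,0.001,0,0,0],
  [0,0.001,0,0,0],
  [0,0,0,0,0],
])

```text
clock: 29.72
tool_pos: [0.43, 0.1805, 0.0106]
eef_rot: [-0.02, 0.707, 0.02, 0.707]
contact_force: [-0.8, -0.8, -1.7]
opening: 0.294
```

Request:
arm_command([
  [0,0.0005,0,0,0],
  [0,0,0,0,0],
])

```text
clock: 29.98
tool_pos: [0.43, 0.1805, 0.0102]
eef_rot: [-0.02, 0.707, 0.02, 0.707]
contact_force: [-0.3, 0.0, -1.9]
opening: 0.29
```

Within about 1 mm of the board; release.

Request:
arm_command([
  [0.03,0,0,0,0],
  [0.04,0,0,0,0],
  [0.0881,0,0,0,0],
  [0.0881,0,0,0,0],
  [0.0881,0,0,0,0],
  [0.0881,0,0,0,0],
  [0.0881,0,0,0,0],
  [0.0881,-0.03,0,0,0],
  [0.0881,-0.05,0,0,0],
  [0.0881,-0.06,0,0,0],
  [0.0881,0,0,0,0],
])

```text
clock: 31.35
tool_pos: [0.4317, 0.182, 0.1537]
eef_rot: [-0.019, 0.705, 0.021, 0.709]
contact_force: [1.2, 0.1, -0.2]
opening: 0.998
```

Request:
arm_command([
  [0.0881,0,-0.05,0,0],
  [0.0881,0,-0.06,0,0],
  [0.0881,0,-0.06,0,0],
  [0.0881,0,-0.06,0,0],
  [0.0881,0,0,0,0],
  [0.0881,0,0,0,0],
])

```text
clock: 32.1
tool_pos: [0.4428, -0.0488, 0.1497]
eef_rot: [-0.02, 0.707, 0.02, 0.707]
contact_force: [0.2, 0.3, -0.2]
opening: 0.999
```

```bash
python3 - <<'E'
from h import *
from plant import r
plan(r,[.43,.18,.0105],92.6)
p,d=r.snapshot('top');cv2.imwrite('pics/tz.png',p[:,:,::-1]);np.save('pics/tz.npy',d)
p,d=r.snapshot('side');crop(p,220,80,380,230,5,'sz')
E
```

```text
t 32.1 pos [ 0.4428 -0.0488  0.1497] x [-0.001  0.001 -1.   ] yang 93.26 q7 0.64 op 0.999 F [ 0.2  0.3 -0.2]
shift tool [0.1394 0.229  0.0003]
roll 0.0116 per .18: 0.06
shift after roll [ 0.1394  0.229  -0.0023]
```

View pics/tz.png

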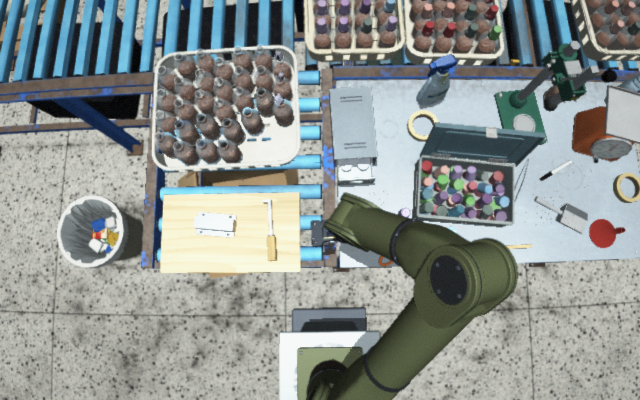

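View pics/sz.png

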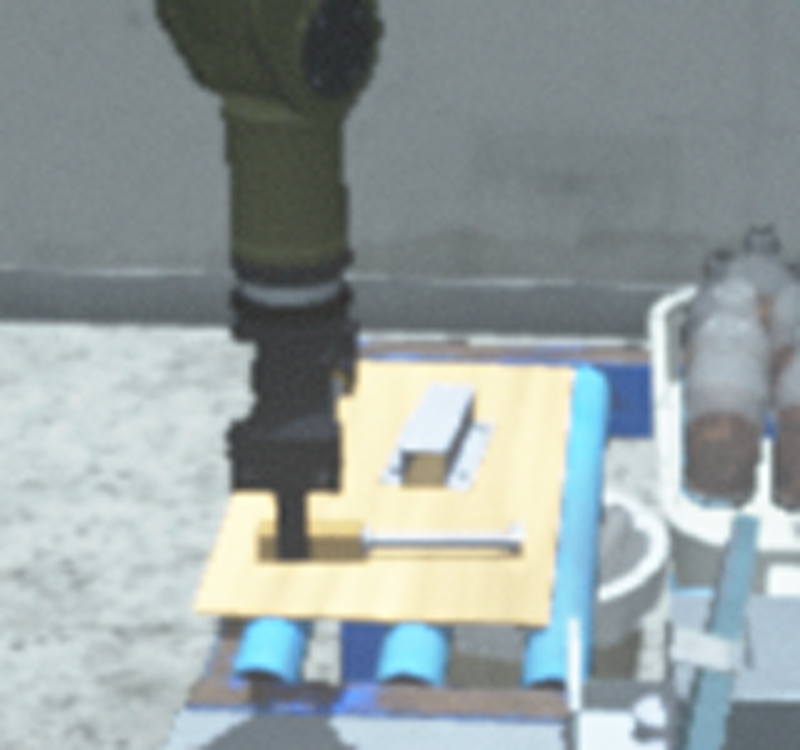

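```bash
python3 - <<'E'
from h import *
from plant import r
print(onz(r,'top',(376+.5)/8-.5+310,(412+.5)/8-.5+130,.045), 'expect out .12:', (.7407-.12*.999,-.0921-.12*.0454))
a,_=r.snapshot('side')
b=np.load('pics/side0rgb.npy')
for (x0,y0,x1,y1) in((240,232,280,296),):
  print('side diff scissors+cap_b',np.abs(a[y0:y1,x0:x1].astype(int)-b[y0:y1,x0:x1]).mean(axis=2).mean()); crop(a,230,225,330,300,7,'zs')
E
```

```text
[ 0.62279491 -0.09800579  0.045     ] expect out .12: (0.62082, -0.097548)
side diff scissors+cap_b 19.665364583333332
```

View pics/zs.png

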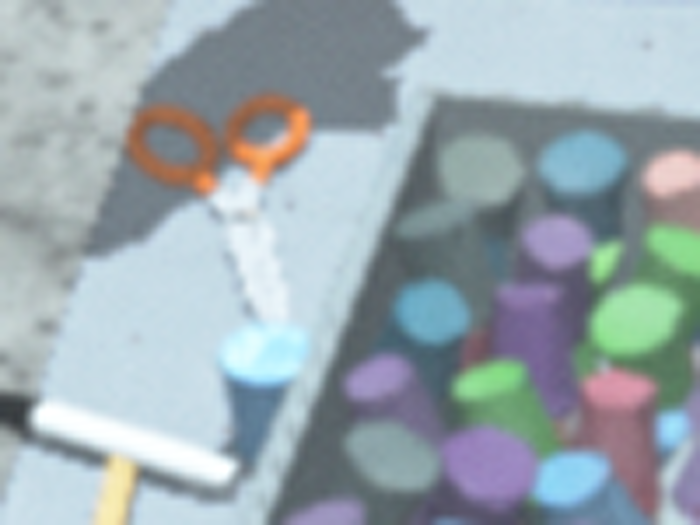

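The hole now measures x = 0.623 against 0.621 expected at the stop. The scissors (220,150) and blue cap (262,380) have not moved; the lilac cap, hidden in this view, showed at its old place in the top view. I hand the job in.

```bash
python3 -c "
from plant import r
print(r.finish_job(), r.get_state()['clock'])"
```

```text
the job is handed in; nothing more can be done
the job is handed in; nothing more can be done
```

The tray is out to its stop, and the hook lies flat and released on the free part of the board, clear of the cabinet. I handed the job in at about 32 s; no verdict was reported.

- **Hook:** I slid it about 133 mm out of the sleeve by the bar, laid it down and let go. I then took it by the wooden grip and put it through the hole, with no contact felt on the way in.
- **Pull:** The tray slid at about 3–4 N. At the stop the force rose to about 10 N, well under the 60 N limit, and the tray moved no further.
- **Tray position:** The last check put the hole at x = 0.623 m, against 0.621 m expected at full stop. That is about 118 mm out, give or take 2 mm.
- **Things to leave alone:** Nothing moved that I could see. The scissors and the blue cap showed in place in the last side picture. The arm mostly hid the lilac cap in the last top picture, so I only glimpsed it at its old place and did not measure it.
- **Disagreement:** The cabinet's edges gave yaws from 1.9° to 2.7°. I used 2.6°, and the fit had room for the difference.

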